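# Shut the air valve and hold the recessed reset with a screwdriver

### The job

The pressure switch in the compressed-air unit on the bench has tripped. First shut the ball valve on its pipe: turn the lever a quarter turn clockwise (seen from above) until it stands square across the pipe at its stop. Only then take the small screwdriver out of the wooden stand, reach its blade straight down through the round hole in the top of the unit, push the recessed reset button fully down and keep it down: the program finishes while the gripper still holds the screwdriver and the screwdriver still holds the button down. Leave the mug, the tape roll and the stapler where they are.

Things in the scene. Friction and masses are not known exactly. Their poses are not given: they have to be found in the camera images.
- air_unit: The compressed-air unit, fixed to the bench: grey steel housing 100 x 110 mm, 75 mm high, round gauge on its front (-x) face; a steel pipe 20 mm thick, 45 mm above the bench, leaves its -y side and ends 203 mm from the origin in a dark coupling. Origin at the middle of the housing's underside; z up; turned by up to 15 degrees.
- reset_hole (a point): Centre of the mouth of the round hole in the housing's flat top (75 mm above the bench, 20 mm from the housing's middle towards the front), 14 mm across, straight down, with a thin dark ring round it. The button lies at its bottom, 18 mm below the mouth. Too narrow for fingers.
- button_top (a point): Centre of the top face of the reset button, a flat white disc of 11 mm diameter at the bottom of the hole; it moves down with the button.
- reset_button (a joint): Travel of the reset button: 0 is up, 0.006 m is fully down; a spring pushes it back with 1 N at the top and 5.3 N fully down. It counts as down beyond 0.004.
- valve_axis (a point): Point on the vertical axis of the valve lever at the mid height of its sleeve, 80 mm above the bench, 125 mm from the unit's origin along the unit's -y. Axes as the unit's.
- lever_grip (a point): Middle of the valve lever's grip, 55 mm from the valve axis, 80 mm above the bench. The lever is a level bar with a black sleeve 16 mm wide and 14 mm high (73 to 87 mm above the bench), from 23 to 77 mm from the axis, free space on both sides; the pipe under it is 15 mm lower, the brass valve body 9 mm. Its own -y points along the lever away from the axis.
- valve_lever (a joint): Angle of the valve lever: 0 is open, along the pipe, pointing away from the housing (unit's -y); it grows clockwise seen from above to the closed stop at 1.571, where the lever is across the pipe and points to the unit's -x, towards the robot. It starts between 0 and 0.3, is stiff (0.12 N m, 2 N at the grip) and stays where it is left.
- tool_stand: Wooden block 70 x 80 mm, 104 mm high, fixed to the bench left or right of the unit; origin at the middle of its underside. The screwdriver's handle stands in a pocket 21 x 24 mm, 14 mm deep, in the middle of its top, the blade hanging in an 11 mm square shaft below; it lifts straight out (raise it 110 mm to clear the block).
- driver_handle (a point): Centre of the screwdriver's handle (tool 60 g, 166 mm long, upright in the stand, handle up). Handle 80 mm long, 16 mm wide along its own x, 19 mm along its own z; own y points along it, away from the blade (up at the start). At the start the centre is 130 mm above the bench: handle from 90 to 170 mm, its upper 66 mm above the stand. Blade below: straight, 4 mm thick, 84 mm long.
- driver_tip (a point): End of the screwdriver's blade, on the handle's axis 125 mm from the handle's centre, inside the stand at the start.
- driver: The screwdriver as a whole; axes as at its handle (y along the handle, away from the blade). Its origin lies on the tool's skin, 42 mm from the handle's centre towards the blade and 9.5 mm aside.
- mug_mid (a point): Middle of the white mug with a handle, 92 x 127 mm, 95 mm high: leave alone. It stands where the tool stand does not, left or right.
- tape_roll_mid (a point): Middle of the roll of brown packing tape lying flat, 92 mm across, 48 mm high, at the left: leave alone.
- stapler_mid (a point): Middle of the stapler, 135 x 34 mm, 41 mm high, at the right: leave alone.
Things that resemble listed ones, but are neither listed nor needed, are in the scene too. Of the things that look like the driver, the middle-sized one is meant.

How it is judged:
On the way, in this order (a step that is already met when the one before it is completed fails the run):
1. the valve lever is turned to its closed stop (value of joint valve_lever above 1.4 rad), for 0.3 s.
2. the screwdriver, held in the gripper, holds the reset button down (value of joint reset_button above 0.004 m and value of joint valve_lever above 1.4 rad and distance between driver_tip and button_top below 0.008 m and contact force between driver and air_unit above 2 N and contact force between the fingers and driver above 2 N), for 0.5 s.
At the end, for the whole second after the job is handed in: The valve lever is within 10 degrees of its closed stop, the reset button is pushed at least 4 of its 6 mm down by the screwdriver's tip (tip within 8 mm of the button's top, pushing with over 2 N), and the fingers still hold the screwdriver (all of step 2); the arm keeps its last pose, push and grip.
It fails at once if the reset button is pressed while the valve is not shut (value of joint reset_button above 0.003 m and value of joint valve_lever below 1.3 rad).
It fails at once if the mug is moved more than 30 mm (distance of mug_mid from where it was at the start of the episode above 0.03 m).
It fails at once if the tape roll is moved more than 30 mm (distance of tape_roll_mid from where it was at the start of the episode above 0.03 m).
It fails at once if the stapler is moved more than 30 mm (distance of stapler_mid from where it was at the start of the episode above 0.03 m).
It also fails if it takes over 51 s, if anything falls off the work surface, if the arm or the gripper's body presses on something with over 40 N, if the wrist force passes 120 N, or if a joint passes its speed limit or range.

### The arm

A 7-joint arm with a two-finger parallel gripper is mounted at the origin on a cart in front of the work surface, level with it; the furniture and walls round the work are solid. World frame = base frame: x ahead of the robot, y to its left, z up, the work surface at z = 0. Lengths are in m, angles in rad, forces in N, time in s.
With the tool pointing down it reaches from about 0.35 to 0.9 m from the base axis. Payload 7.2 kg.
Tool frame: the origin (TCP) lies at the very end of the fingers, on their centre line; the grasp point (between the pads) lies 19 mm behind it; z points along the fingers, y is the line along which they close (so a half turn about z gives the same grasp; the last joint's range is limited). The gripper opens to 85 mm and grips with 20 to 120 N. Pads are 22 mm wide; open, the fingers measure 114 mm over their backs; the gripper's body (76 mm by 85 mm) begins 54 mm behind the grasp point. The pads swing forward as they close: fully open they stand 13 mm farther back than shut.
Start: joints at [1.136, 0.411, -0.013, 1.596, 0.006, 1.134, -0.082], TCP at [0.224, -0.583, 0.231] pointing down, gripper open.
Joint ranges: [-2.95, 2.95], [-0.29, 1.99], [-1.47, 1.44], [0.14, 2.54], [-1.03, 4.17], [0.13, 1.85], [-2.86, 2.86]. Speed limits (rad/s): [2.39, 2.39, 3.01, 3.01, 3.14, 3.14, 3.14].

### API

Orientations are given as [roll, pitch, yaw] about the fixed x, y, z axes, in that order (R = Rz(yaw) Ry(pitch) Rx(roll)).
In Python, from plant import * gives the robot as it stands.
- The arm moves only by the tool carry_out, never from a script. Its argument "rows" is a list of rows, each a list of 3 entries, a list of its own where there are three numbers: the opening in per cent of the stroke, from 0 (shut) to 100 (fully open), then the shift along the tool's x, y, z normalised to -1 to 1, where 1 is 0.25 m, then the turn about the tool's z normalised to -1 to 1, where 1 is 360 degrees. In form: [[hand, [tx, ty, tz], spin], ...]. A call has 1 to 20 rows; each row is the pose to reach, as a shift and turn from the pose commanded when the call began, along the tool's axes at that moment, turning the shorter way round; what a row does not reach only later rows make up. A row lasts 1/8 s, in which the tool goes at most 62.5 mm and 10.7 degrees, less where a joint would pass 70% of its speed; a pose out of reach is approached as far as the arm can. A call with a number of a shift or a turn outside -1 to 1 is refused whole. A call with a gripper value outside its range is refused whole. The fingers move at their own pace and stop on an object; the grip force is fixed at half the most. Time passes only in rows, so rows that repeat a pose let the fingers close. It gives the time, the measured TCP pose, the force, the opening and the grip force at its end, in the units of the state.
- sense(): the state, without advancing time (a new reading comes with each control period).
- read_camera(name): name is "side" or "top" or "wrist"; returns the picture (420x560x3 uint8, blue, green, red); there is no depth.
- calibration(name): a dict with "intrinsics" (3x3 intrinsics, pixels), "rvec" (rotation vector, rad) and "tvec" (3), from world to camera coordinates, as OpenCV has them; the wrist camera has in their place "T_tool_cam" (4x4, takes a point from camera to tool coordinates, whose origin is the TCP and whose axes are the flange's). Camera axes: x right, y down, z forward; pixel columns grow to the right and rows downward; lengths in m; the calibration is good to about 2 mm. A picture is of the moment at which its call begins: read the wrist's pose just before it. calibration takes no time and is no camera call.
- job_done(): hands the job in; it is judged then, once.
The state is a dict: "time": time; "qpos": joint angles; "qvel": joint speeds; "joint_efforts": joint torques, N m; "ee_pos": TCP position; "ee_rot": TCP orientation; "ft_force": force on the tool from outside, world axes, zero at the start; "wrist_torque": the same for the moment, N m; "gripper_width": opening from 0.0 (shut) to 1.0 (fully open); "gripper_force": force on a finger pad.
Only numpy, scipy, OpenCV 4.12 (cv2) and the standard library are available. Lean on these libraries where they do the work, as an engineer would, in place of code of your own. Each camera call takes 0.05 s, during which the arm holds its last target. There are 200 camera calls.

## Working session

There is one attempt and no reset: what is moved stays moved. The work goes in short steps, Python scripts to look and compute and a tool call to move; the robot and the scene stay as the last step left them, time stands still between calls to the robot, and variables do not carry over. Pictures are saved under pics/ and viewed, at most 10 in all, crops included, and the job is handed in when it is done.

Besides the shell and the picture viewer there is one more tool, called after ">>>" as name(argument=value, ...) on one line, values as JSON. carry_out: Moves the arm, as the interface text tells. Scaled input: -1 to 1 covers 0.25 m each way for a shift and 360 degrees each way for a turn. Its arguments: {"type":"object","properties":{"rows":{"type":"array","items":{"type":"array"}}},"required":["rows"]}

```bash
mkdir -p pics
cat > h.py <<'E'
from plant import *
import numpy as np, cv2
from scipy.spatial.transform import Rotation as R
def cam(name):
    c=calibration(name); K=np.array(c["intrinsics"],float)
    if "rvec" in c:
        Rm=cv2.Rodrigues(np.array(c["rvec"],float))[0]; t=np.array(c["tvec"],float).ravel()
        return K,Rm,t
    s=sense(); T=np.eye(4); T[:3,:3]=R.from_euler('xyz',s["ee_rot"]).as_matrix(); T[:3,3]=s["ee_pos"]
    W=np.linalg.inv(T@np.array(c["T_tool_cam"])); return K,W[:3,:3],W[:3,3]
def at_z(C,uv,z):
    K,Rm,t=C; d=Rm.T@np.linalg.inv(K)@[uv[0],uv[1],1]; o=-Rm.T@t
    return o+d*(z-o[2])/d[2]
def proj(C,p):
    K,Rm,t=C; q=K@(Rm@np.array(p)+t); return q[:2]/q[2]
E
python3 - <<'E'
from h import *
for n in("top","side"):
    im=read_camera(n); cv2.imwrite(f"pics/{n}0.png",im); K,Rm,t=cam(n); print(n,K[0,0],-Rm.T@t)
s=sense(); print(s)
E
```

```text
top 457.6428693052521 [0.37453215 0.00919463 1.41242387]
side 464.3533360911027 [ 0.73150998 -1.03079284  0.85781331]
{'time': 0.1, 'qpos': array([ 1.13581256,  0.41182103, -0.01272596,  1.59693605,  0.0056231 ,
        1.13429615, -0.08222453]), 'qvel': array([ 0.00130693, -0.00243193, -0.00052001, -0.00228695,  0.00082501,
       -0.00082517,  0.00063822]), 'joint_efforts': array([ 3.92638729e-03, -6.01834702e+01,  6.85178284e-01, -3.00086546e+01,
        1.40918329e-02,  6.45686727e-03, -9.82802021e-06]), 'ee_pos': array([ 0.22394595, -0.58303824,  0.23054634]), 'ee_rot': array([-3.14017256e+00,  1.15670506e-04,  3.66805965e-01]), 'ft_force': array([ 0.24122079,  0.23199198, -0.39371926]), 'wrist_torque': array([-0.0156167 ,  0.03050255,  0.0315811 ]), 'gripper_force': 0.0, 'gripper_width': 1.0004969855721704}
```

View pics/top0.png

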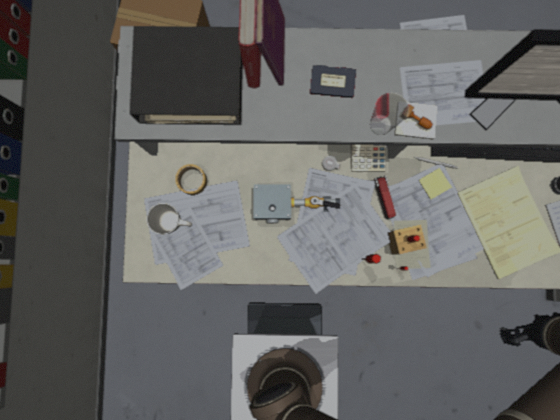

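View pics/side0.png

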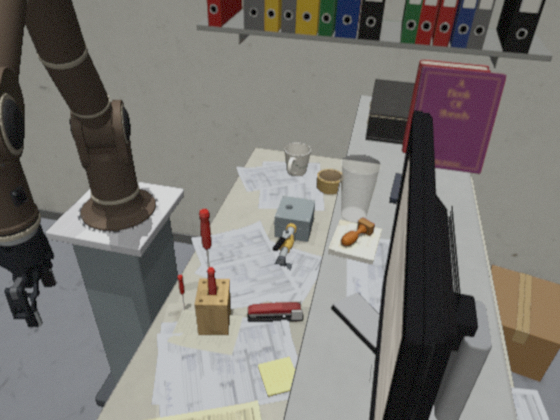

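The top view shows the unit around (272,202), with the pipe running right to the lever at about (325,203). The stand is at (409,239), with two decoy drivers at (373,258) and (404,268). The stapler is at (386,198), the mug at (165,220) and the tape at (191,180). Next I'll enlarge the two areas that matter.

Run:
```python
import cv2
t=cv2.imread("pics/top0.png"); 
c=t[170:280,245:435]; cv2.imwrite("pics/c1.png",cv2.resize(c,None,fx=4.2,fy=4.2,interpolation=cv2.INTER_CUBIC))
s=cv2.imread("pics/side0.png")
c=s[190:340,165:325]; cv2.imwrite("pics/c2.png",cv2.resize(c,None,fx=4,fy=4,interpolation=cv2.INTER_CUBIC))
```

```text
(no output)
```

View pics/c1.png

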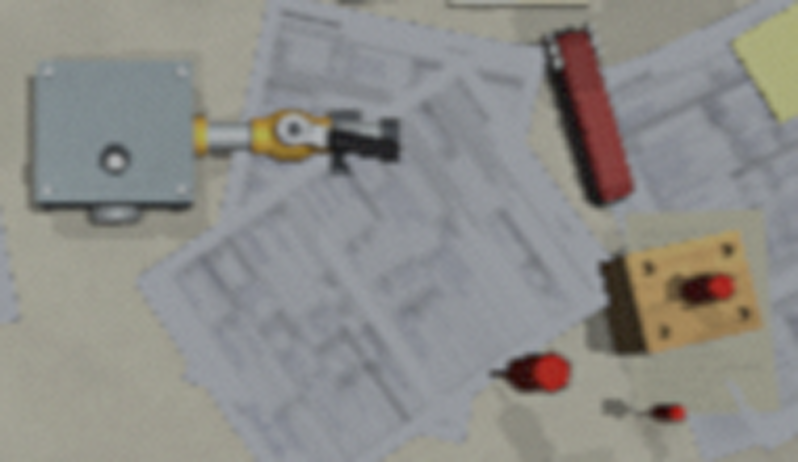

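View pics/c2.png

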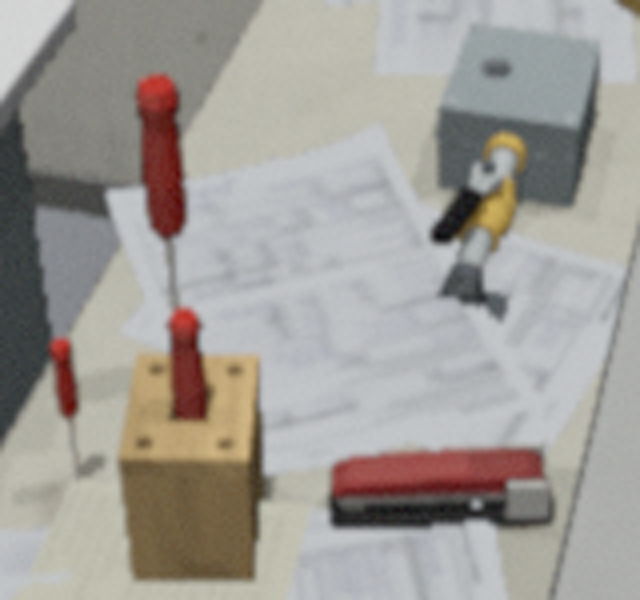

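The top crop (c1) shows:
- the hole at (115,160)
- the housing corners at (37,62), (192,62), (193,203) and (35,203)
- the valve axis at (293,128)
- the lever end at (398,150)
- the stand's screws at (649,268), (728,249), (744,314) and (664,332)

The side crop shows the stand, its driver and the lever tilted slightly towards the robot.

Run:
```python
from h import *
C=cam("top"); S=cam("side")
f=lambda u,v:(245+(u+.5)/4.2-.5,170+(v+.5)/4.2-.5)
g=lambda u,v:(165+(u+.5)/4-.5,190+(v+.5)/4-.5)
P=lambda n,uv,z:print(n,at_z(C,f(*uv),z).round(4))
P("hole",(115,160),.075)
c=[at_z(C,f(*p),.075) for p in[(37,62),(192,62),(193,203),(35,203)]]; print("housing",np.round(c,3),np.mean(c,0))
P("axis",(293,128),.09);P("leverend",(398,148),.083)
c=[at_z(C,f(*p),.104) for p in[(649,268),(728,249),(744,314),(664,332)]]; print("stand",np.round(c,3),np.mean(c,0))
P("handletop",(721,287),.17)
P("big",(553,372),.2);P("small",(675,413),.1)
print("side hole",at_z(S,g(497,69),.075),"stand",np.mean([at_z(S,g(*p),.104) for p in[(157,369),(235,370),(225,444),(144,443)]],0),"htop",at_z(S,g(184,318),.17))
print("small/big side",at_z(S,g(62,347),.1),at_z(S,g(158,90),.2), "end",at_z(S,g(440,232),.08))
```

```text
hole [0.5279 0.0427 0.075 ]
housing [[ 0.596  0.099  0.075]
 [ 0.598 -0.01   0.075]
 [ 0.498 -0.012  0.075]
 [ 0.497  0.098  0.075]] [0.54744282 0.04351426 0.075     ]
axis [ 0.5503 -0.0808  0.09  ]
leverend [ 0.5382 -0.1544  0.083 ]
stand [[ 0.456 -0.323  0.104]
 [ 0.47  -0.377  0.104]
 [ 0.425 -0.387  0.104]
 [ 0.412 -0.333  0.104]] [ 0.44081724 -0.35476306  0.104     ]
handletop [ 0.4401 -0.3524  0.17  ]
big [ 0.3836 -0.2376  0.2   ]
small [ 0.3579 -0.3405  0.1   ]
side hole [0.53030459 0.04388428 0.075     ] stand [ 0.44100396 -0.35316522  0.104     ] htop [ 0.44139425 -0.3529448   0.17      ]
small/big side [ 0.3524751  -0.32457188  0.1       ] [ 0.37195494 -0.2015304   0.2       ] end [ 0.5340126  -0.14757335  0.08      ]
```

>>> carry_out(rows=[[0, [0.5, -0.29, -0.12], 0.03], [0, [0.98, -0.57, -0.12], 0.058], [0, [0.98, -0.57, -0.12], 0.058], [0, [0.98, -0.57, -0.12], 0.058], [0, [0.98, -0.57, -0.12], 0.058], [0, [0.98, -0.57, -0.12], 0.058], [0, [0.98, -0.57, -0.12], 0.058], [0, [0.98, -0.57, -0.12], 0.058]])

```text
time: 1.1
ee_pos: [0.4006, -0.3637, 0.261]
ee_rot: [3.142, 0.001, 0.0]
ft_force: [0.5, -0.4, 0.4]
gripper_width: -0.003
gripper_force: 0.0
```

>>> carry_out(rows=[[0, [0.76, -0.89, 0.1], 0], [0, [0.76, -0.89, 0.2], 0], [0, [0.76, -0.89, 0.24], 0], [0, [0.76, -0.89, 0.24], 0], [0, [0.76, -0.89, 0.24], 0], [0, [0.76, -0.89, 0.24], 0], [0, [0.76, -0.89, 0.24], 0], [0, [0.76, -0.89, 0.24], 0]])

```text
time: 2.1
ee_pos: [0.5905, -0.1419, 0.2016]
ee_rot: [3.141, -0.0, -0.001]
ft_force: [-0.1, -0.0, -0.3]
gripper_width: -0.004
gripper_force: 0.0
```

Run:
```python
from h import *
C=cam("wrist"); im=read_camera("wrist"); cv2.imwrite("pics/w1.png",im); np.savez("w1.npz",K=C[0],R=C[1],t=C[2])
print(-C[1].T@C[2], proj(C,(.5503,-.0808,.09)),proj(C,(.529,.043,.075)),sense()["ee_pos"])
```

```text
[ 0.66797461 -0.14075026  0.34428044] [218.69512817 248.84244838] [100.68142602 261.85845022] [ 0.59060243 -0.14165659  0.20174674]
```

View pics/w1.png

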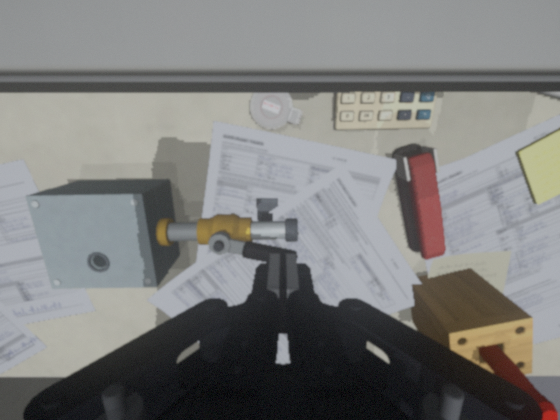

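The wrist view shows the valve pivot at (218,243) and the hole at (98,261), both within a few pixels of my prediction. The lever runs from there to (295,255), and the dark foot at (267,208) sits low.

>>> carry_out(rows=[[0, [0, 0, 0.25], 0], [0, [0, 0, 0.4], 0], [0, [0, 0, 0.5], 0], [0, [0, 0, 0.505], 0], [0, [-0.07, 0, 0.505], 0], [0, [-0.132, -0.008, 0.505], 0], [0, [-0.158, -0.006, 0.505], 0], [0, [-0.184, -0.004, 0.505], 0], [0, [-0.213, -0.01, 0.505], 0], [0, [-0.242, -0.016, 0.505], 0], [0, [-0.271, -0.032, 0.505], 0], [0, [-0.3, -0.048, 0.505], 0], [0, [-0.324, -0.072, 0.505], 0], [0, [-0.348, -0.096, 0.505], 0], [0, [-0.366, -0.12, 0.505], 0], [0, [-0.366, -0.12, 0.505], 0]])

```text
time: 4.15
ee_pos: [0.4985, -0.109, 0.0748]
ee_rot: [-3.141, 0.002, 0.003]
ft_force: [0.3, 0.1, -0.2]
gripper_width: -0.001
gripper_force: 0.0
```

Run:
```python
from h import *
cv2.imwrite("pics/w2.png",read_camera("wrist")); print(sense()["ft_force"])
```

```text
[-0.28163245 -0.78875507  0.48054509]
```

View pics/w2.png

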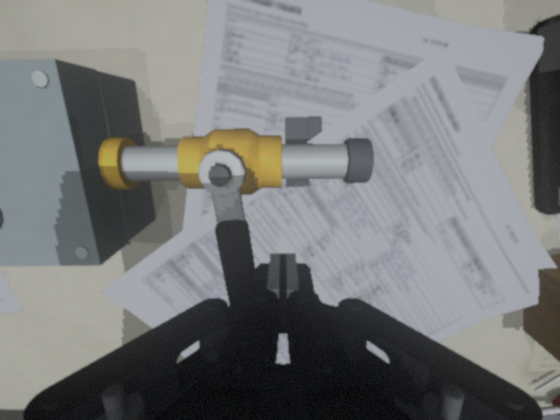

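The lever is now at about 82°, running from (220,172) to (240,290). I'll push it on towards +y to the stop.

>>> carry_out(rows=[[0, [0, -0.02, 0], 0], [0, [0, -0.036, 0], 0], [0, [0, -0.048, 0], 0], [0, [0, -0.06, 0], 0], [0, [0, -0.06, 0], 0], [0, [0, -0.06, 0], 0]])

```text
time: 4.95
ee_pos: [0.4984, -0.1016, 0.0747]
ee_rot: [3.135, 0.002, -0.003]
ft_force: [-2.5, -22.4, -2.0]
gripper_width: -0.002
gripper_force: 11.0
```

>>> carry_out(rows=[[0, [0, 0, 0], 0], [0, [0, 0, 0], 0], [0, [0, 0.06, 0], 0], [0, [0, 0.1, 0], 0], [0, [0, 0.1, -0.25], 0], [0, [0, 0.1, -0.5], 0], [0, [0, 0.1, -0.75], 0], [40, [0, 0.3, -0.75], 0], [60, [-0.1, 0.5, -0.75], -0.02], [100, [-0.228, 0.75, -0.75], -0.04], [100, [-0.228, 0.98, -0.75], -0.04], [100, [-0.228, 0.98, -0.75], -0.04], [100, [-0.228, 0.98, -0.75], -0.04], [100, [-0.228, 0.98, -0.75], -0.04]])

```text
time: 6.7
ee_pos: [0.444, -0.338, 0.2625]
ee_rot: [-3.141, -0.0, 0.257]
ft_force: [0.4, -0.4, -0.4]
gripper_width: 0.995
gripper_force: 0.0
```

Run:
```python
from h import *
C=cam("wrist"); im=read_camera("wrist"); cv2.imwrite("pics/w3.png",im); np.savez("w3.npz",K=C[0],R=C[1],t=C[2])
print(-C[1].T@C[2], proj(C,(.441,-.353,.17)),proj(C,(.441,-.353,.104)))
c=cam("top");t=read_camera("top"); cv2.imwrite("pics/t2.png",t)
```

```text
[ 0.51894038 -0.31741051  0.40516368] [300.13893471 222.57726975] [296.67487298 201.4891501 ]
```

View pics/w3.png

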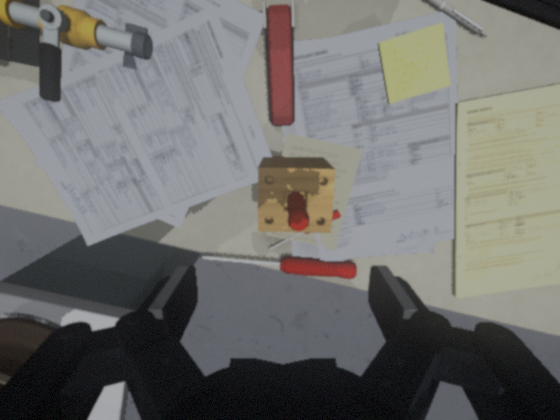

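The stand and driver are visible, with the handle top at (297,222). The lever stands square across the pipe. A large red driver appears to lie at (310,267), so I'll check the top view to see whether it moved.

Run:
```python
from h import *
d=dict(np.load("w3.npz"));C=(d["K"],d["R"],d["t"])
for p in((318,267),(285,265),(355,270),(205,258)): print(p,at_z(C,p,.01).round(3),at_z(C,p,.2).round(3))
for p in [(.384,-.232,.2),(.384,-.232,.0),(.358,-.337,.1)]: print(proj(C,p))
a=cv2.imread("pics/top0.png")[170:300,340:450];b=cv2.imread("pics/t2.png")[170:300,340:450]
cv2.imwrite("pics/t2c.png",cv2.resize(np.hstack([a,b]),None,fx=3.6,fy=3.6,interpolation=cv2.INTER_CUBIC))
```

```text
(318, 267) [ 0.327 -0.422  0.01 ] [ 0.419 -0.372  0.2  ]
(285, 265) [ 0.318 -0.374  0.01 ] [ 0.414 -0.347  0.2  ]
(355, 270) [ 0.336 -0.477  0.01 ] [ 0.424 -0.4    0.2  ]
(205, 258) [ 0.299 -0.256  0.01 ] [ 0.405 -0.286  0.2  ]
[131.79493114 265.21988552]
[200.5169469  198.18294757]
[263.72374861 264.40092878]
```

View pics/t2c.png

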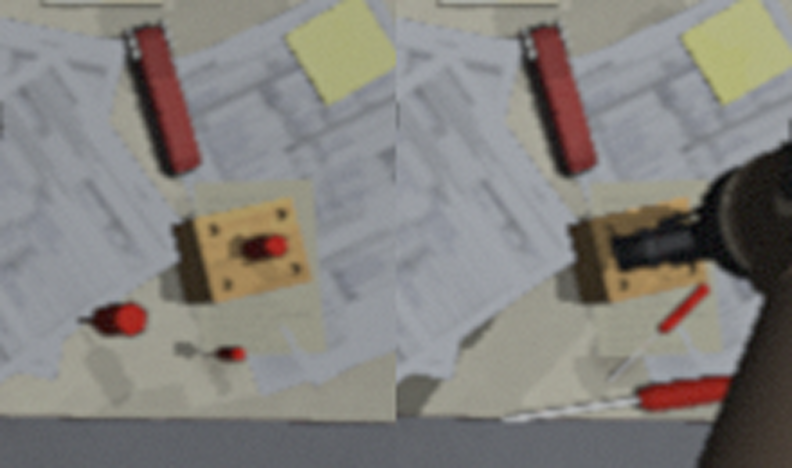

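Both decoy drivers have toppled, but they lie on the bench clear of the work, with the big one at about (0.33,-0.42). The target driver is upright where I expected it, so I'll go down and grasp it.

>>> carry_out(rows=[[100, [-0.026, 0.051, 0.15], 0], [100, [-0.026, 0.051, 0.3], 0], [100, [-0.026, 0.051, 0.45], 0], [100, [-0.026, 0.051, 0.55], 0], [100, [-0.026, 0.051, 0.602], 0], [100, [-0.026, 0.051, 0.602], 0], [0, [-0.026, 0.051, 0.602], 0], [0, [-0.026, 0.051, 0.602], 0], [0, [-0.026, 0.051, 0.602], 0], [0, [-0.026, 0.051, 0.602], 0], [0, [-0.026, 0.051, 0.602], 0], [0, [-0.026, 0.051, 0.602], 0], [0, [-0.026, 0.051, 0.602], 0], [0, [-0.026, 0.051, 0.602], 0]])

```text
time: 8.55
ee_pos: [0.4402, -0.3541, 0.1125]
ee_rot: [3.141, -0.0, 0.254]
ft_force: [-0.8, 0.8, 5.8]
gripper_width: 0.222
gripper_force: 58.5
```

>>> carry_out(rows=[[0, [0, 0, -0.06], 0], [0, [0, 0, -0.16], 0], [0, [0, 0, -0.26], 0], [0, [0, 0, -0.36], 0], [0, [0, 0, -0.46], 0], [0, [0, 0, -0.54], 0], [0, [0, 0, -0.58], 0], [0, [0, 0, -0.58], 0], [0, [0.08, -0.15, -0.58], 0], [0, [0.16, -0.31, -0.58], 0], [0, [0.24, -0.47, -0.58], 0], [0, [0.32, -0.62, -0.58], 0], [0, [0.372, -0.724, -0.58], 0], [0, [0.372, -0.724, -0.58], 0]])

```text
time: 10.3
ee_pos: [0.4848, -0.1527, 0.2562]
ee_rot: [-3.14, 0.001, 0.258]
ft_force: [-0.1, -0.2, -0.9]
gripper_width: 0.218
gripper_force: 58.7
```

>>> carry_out(rows=[[0, [0.09, -0.17, 0], 0], [0, [0.18, -0.34, 0], 0], [0, [0.27, -0.52, 0], 0], [0, [0.34, -0.66, 0], 0], [0, [0.37, -0.712, 0], 0], [0, [0.37, -0.712, 0.1], 0], [0, [0.37, -0.712, 0.2], 0], [0, [0.37, -0.712, 0.2], 0], [0, [0.37, -0.712, 0.2], 0]])

```text
time: 11.42
ee_pos: [0.53, 0.0392, 0.2076]
ee_rot: [3.141, -0.0, 0.252]
ft_force: [0.2, 0.4, -0.5]
gripper_width: 0.221
gripper_force: 58.7
```

Run:
```python
from h import *
s=sense(); print(s["ee_pos"],s["ee_rot"])
e=s["ee_pos"]; tip=e-[0,0,.107]
out=[]
for n in("top","side","wrist"):
    C=cam(n); im=read_camera(n); cv2.imwrite(f"pics/h_{n}.png",im)
    a=proj(C,tip);b=proj(C,(.529,.043,.075)); print(n,a,b)
    w=45 if n!="wrist" else 90
    c=np.clip(((a+b)/2).astype(int),w,[560-w,420-w]); print(c-w, 396/(2*w))
    if n!="top": out.append(cv2.resize(im[c[1]-w:c[1]+w,c[0]-w:c[0]+w],(396,396),interpolation=cv2.INTER_CUBIC))
cv2.imwrite("pics/h.png",np.hstack(out))
```

```text
[0.52996312 0.03916398 0.20763271] [ 3.14119657e+00 -3.62904181e-04  2.52410640e-01]
top [273.01580884 205.99555719] [271.88865789 207.33036049]
[227 161] 4.4
side [288.74839243 200.49428625] [288.37002372 206.97827888]
[243 158] 4.4
wrist [284.19376708 210.2619552 ] [279.97579549 202.37702696]
[192 116] 2.2
```

View pics/h.png

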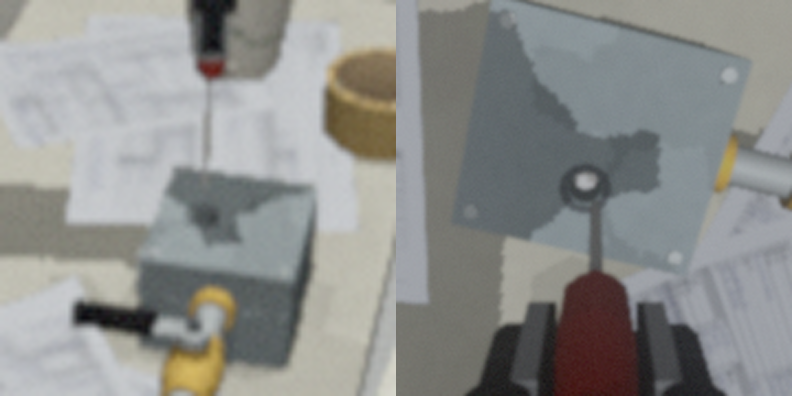

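Both views put the tip within about 5 mm of the hole, 4 mm short in +y and as the model predicts (wrist crop: hole at (585,187), tip at (596,207)). I'll correct that and insert the tip partway.

>>> carry_out(rows=[[0, [0, -0.0185, 0], 0], [0, [0, -0.0185, 0], 0], [0, [0, -0.0185, 0.04], 0], [0, [0, -0.0185, 0.08], 0], [0, [0, -0.0185, 0.11], 0], [0, [0, -0.0185, 0.14], 0], [0, [0, -0.0185, 0.14], 0], [0, [0, -0.0185, 0.14], 0]])

```text
time: 12.58
ee_pos: [0.5285, 0.0447, 0.1722]
ee_rot: [3.142, -0.0, 0.254]
ft_force: [0.6, 0.1, -0.3]
gripper_width: 0.213
gripper_force: 58.7
```

>>> carry_out(rows=[[0, [0, 0.004, 0.02], 0], [0, [0, 0.004, 0.036], 0], [0, [0, 0.004, 0.048], 0], [0, [0, 0.004, 0.056], 0], [0, [0, 0.004, 0.056], 0], [0, [0, 0.004, 0.056], 0]])

```text
time: 13.32
ee_pos: [0.5289, 0.0436, 0.1583]
ee_rot: [3.141, -0.001, 0.254]
ft_force: [1.0, -0.5, 4.6]
gripper_width: 0.22
gripper_force: 59.2
```

>>> carry_out(rows=[[0, [0, 0, 0.006], 0], [0, [0, 0, 0.01], 0], [0, [0, 0, 0.012], 0], [0, [0, 0, 0.012], 0], [0, [0, 0, 0.012], 0], [0, [0, 0, 0.012], 0], [0, [0, 0, 0.012], 0], [0, [0, 0, 0.012], 0]])

```text
time: 14.32
ee_pos: [0.5296, 0.0438, 0.1573]
ee_rot: [3.141, -0.003, 0.254]
ft_force: [-4.2, -1.1, 21.1]
gripper_width: 0.215
gripper_force: 61.3
```

```bash
python3 -c "
from h import *
print(sense()['ft_force']); print(job_done())"
```

```text
[-4.20808697 -1.12381241 21.05549565]
the job is handed in; nothing more can be done
None
```

I shut the valve to its stop, then pushed the reset button down with the screwdriver, which was still gripped and pressing with about 21 N when I handed in; no verdict came back, and the two decoy drivers toppled during the run but were still on the bench when last seen.

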